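# Hold both safety keys until the drawer tray slides out

## Robot

A 6-joint arm with a two-finger parallel gripper is mounted at the origin on the work surface. World frame = base frame: x ahead of the robot, y to its left, z up, the work surface at z = 0. Lengths are in m, angles in rad, forces in N, time in s.
With the tool pointing down it reaches from about 0.275 to 0.825 m from the base axis. Payload 5.2 kg.
Tool frame: the origin (TCP) lies at the very end of the fingers, on their centre line; the grasp point (between the pads) lies 19 mm behind it; z points along the fingers, y is the direction in which the jaws open and shut (so a half turn about z gives the same grasp; the last joint's range is limited). The gripper opens to 93 mm and grips with 3 to 60 N. Pads are 15 mm wide; open, the fingers measure 128 mm over their backs; the gripper's body (75 mm by 188 mm) begins 65 mm behind the grasp point.
Start: joints at [-1.52, 0.259, 1.535, -0, 1.348, -0.203], TCP at [0.138, -0.532, 0.219] pointing down, gripper open.
Joint ranges: [-3.14, 3.14], [-0.91, 2.08], [0.19, 2.58], [-1.22, 4.36], [0.22, 2.71], [-3.12, 3.12]. Speed limits (rad/s): [2.57, 2.57, 3.14, 3.14, 3.14, 3.14].

## Interface

Orientations are given as [roll, pitch, yaw] about the fixed x, y, z axes, in that order (R = Rz(yaw) Ry(pitch) Rx(roll)).
In Python, from rig import get_state, optics, workorder gives the robot as it stands.
- The arm moves only by the tool servo_tool, never from a script. Its argument "motion" is a list that holds one entry, the list of rows, each a list of 4 numbers: the shift along the tool's x, y, z in mm, then the turn about the tool's z in degrees. A call has 1 to 10 rows; each row is the pose to reach, as a shift and turn from the pose measured when the call began, along the tool's axes at that moment; what a row does not reach only later rows make up. A row lasts 1/8 s, in which the tool goes at most 62.5 mm and 10.7 degrees, less where a joint would pass 70% of its speed; a pose out of reach is approached as far as the arm can. A call with a gripper value outside its range is refused whole. "claw" is the gripper command: -1 is fully open, 1 is shut, values between are in proportion, set as the call begins (left out, the last holds). The fingers move at their own pace and stop on an object; "squeeze" is the grip in N (left out, the last holds). Time passes only in rows, so rows that repeat a pose let the fingers close. It gives the time, the measured TCP pose, the force and the opening at its end, in the units of the state.
- get_state(): the state, without advancing time (a new reading comes with each control period).
- optics.capture(name): name is "scene" or "top" or "wrist"; returns a dict with "image" (420x560x3 uint8, red, green, blue), "camera_matrix" (3x3 intrinsics, pixels), "T" (4x4, takes a point from camera to world coordinates). Camera axes: x right, y down, z forward; pixel columns grow to the right and rows downward; lengths in m; the calibration is good to about 2 mm. A picture is of the moment at which its call begins. There is no depth.
- workorder.sign_off(): hands the job in, once; it reports no verdict.
The state is a dict: "clock": time; "joints": joint angles; "dq": joint speeds; "effort": joint torques, N m; "ee_pos": TCP position; "tcp_rot": TCP orientation; "force": force on the tool from outside, world axes, zero at the start; "moment": the same for the moment, N m; "gripper_width": opening from 0.0 (shut) to 1.0 (fully open).
Only numpy, scipy, OpenCV 4.12 (cv2) and the standard library are available. Lean on these libraries where they do the work, as an engineer would, in place of code of your own. Each camera call takes 0.05 s, during which the arm holds its last target.

## Task

Open the child-safe drawer unit beside the basin: with the two fingertips, press down both round release keys on its deck together and keep both held down without letting up while its spring slides the grey tray all the way out. Then let go of the keys and move clear, leaving the tray out. Do not press the square key, and do not knock or shift the loose things on and around the unit.

Things in the scene. Friction and masses are not known exactly. Their poses are not given: they have to be found in the camera images.
- unit: White plastic drawer unit fixed to the shelf, a low box 150 (x) x 270 (y) x 70 mm high; origin at the centre of its underside, z up. Its flat top is the deck. The grey tray comes out of its +y end. The two round keys stand at (20, -38) and (20, -102) mm in its x, y: 64 mm apart in a line along its y; the square key at (-45, -100) mm. The unit stands anywhere on the middle of the shelf, turned up to 0.5 rad either way.
- key_a_top (a point): Centre of the flat top of the round grey plastic release key, 30 mm diameter, flat top, standing upright through the unit's deck, its flat top 12 mm above the deck (about 82 mm above the shelf) when up. This is the one nearer the tray's end. The point moves down with the key; its axes are the unit's.
- key_b_top (a point): Centre of the flat top of the other round grey plastic release key, 30 mm diameter, flat top, standing upright through the unit's deck, its flat top 12 mm above the deck (about 82 mm above the shelf) when up. 64 mm from the first, further from the tray's end. The point moves down with the key; its axes are the unit's.
- key_a (a joint): Key a, m of travel: 0 up, 0.006 fully pressed (grows downwards). It springs back by itself; 2.5 N starts it and 5 N holds it fully down. It frees its catch once pressed about 4 mm (0.004).
- key_b (a joint): Key b, m of travel: 0 up, 0.006 fully pressed (grows downwards). It springs back by itself; 2.5 N starts it and 5 N holds it fully down. It frees its catch once pressed about 4 mm (0.004).
- square_key (a joint): The square grey plastic key (20 x 20 mm, same height and spring as the round ones), m of travel: 0 up, 0.006 pressed. To be left alone.
- tray (a joint): How far the grey plastic tray has slid out, m: 0 shut, 0.08 all the way out, along the unit's +y. Either key left up blocks it; with both down its own spring slides it out at about 35 mm/s, 2 to 3 s in all. If a key comes up early, the tray catches again within 20 mm; past 0.072 it can no longer catch and stays out.
- tray_front (a point): Centre of the outer face of the tray's front, 136 mm wide, 54 mm high, at the unit's +y end, 36 mm above the shelf; moves with the tray.
- saucer: Ceramic saucer, 100 mm across, 16 mm high, on the unit's deck at the tray end, loose. Origin at the centre of its underside.
- plug: Black rubber basin plug, 40 mm across, 26 mm high, loose on the deck beside the keys. Origin at the centre of its underside.
- pump: Empty white plastic pump dispenser, 68 mm across, 164 mm high, loose on the shelf beyond the unit. Origin at the centre of its underside.
- tumbler: Glass tumbler, 72 mm across, 95 mm high, loose on the shelf beyond the unit. Origin at the centre of its underside.
- brush: Red plastic scrubbing brush lying on the shelf in front of the unit, 200 mm long (its x), 32 mm high. Origin at the middle of its underside.
- spoon: Stainless steel tablespoon, 200 mm long (its x), lying on the shelf beside the unit's -y end. Origin under its middle.
- jar: Closed green glass jar, 70 mm across, 90 mm high, loose on the shelf at the right. Origin at the centre of its underside.

How it is judged:
On the way, in this order (a step that is already met when the one before it is completed fails the run):
1. both round keys are held down together while the tray is still nearly shut (value of joint each of key_a, key_b above 0.0035 m and value of joint tray below 0.03 m), for 0.15 s.
2. the tray has come all the way out with both keys still held down (value of joint tray above 0.074 m and value of joint each of key_a, key_b above 0.0035 m), for 0.1 s.
At the end, for the whole second after the job is handed in: The tray is out by more than 74 of its 80 mm, all three keys are back up (within 1.5 mm), and every loose thing is within 20 mm of where it began (value of joint tray above 0.074 m and value of joint each of key_a, key_b, square_key below 0.0015 m and distance of each of saucer, plug, pump, tumbler, brush, spoon, jar from where it was at the start of the episode below 0.02 m); the robot touches nothing.
It fails at once if a round key let up while the tray was on its way out (between 10 and 70 mm) (value of joint tray between 0.01 and 0.07 m and value of joint any of key_a, key_b below 0.0025 m).
It fails at once if the square key pressed more than 3 mm (value of joint square_key above 0.003 m).
It fails at once if one of the loose things (saucer, plug, pump, tumbler, brush, spoon, jar) knocked, lifted or carried off by more than 20 mm (distance of any of saucer, plug, pump, tumbler, brush, spoon, jar from where it was at the start of the episode above 0.02 m).
It also fails if it takes over 38 s, if anything falls off the work surface, if the arm or the gripper's body presses on something with over 40 N, if the wrist force passes 120 N, or if a joint passes its speed limit or range.

## Working session

There is one attempt and no reset: what is moved stays moved. The work goes in short steps, Python scripts to look and compute and a tool call to move; the robot and the scene stay as the last step left them, time stands still between calls to the robot, and variables do not carry over. Pictures are saved under pics/ and viewed, and the job is handed in when it is done.

Besides the shell and the picture viewer there is one more tool, called after ">>>" as name(argument=value, ...) on one line, values as JSON. servo_tool: Moves the arm, as the interface text tells. Its arguments: {"type":"object","properties":{"motion":{"type":"array","items":{"type":"array","items":{"type":"array","items":{"type":"number"}}}},"claw":{"type":"number"},"squeeze":{"type":"number"}},"required":["motion"]}

```bash
mkdir -p pics
python3 - <<'E'
from rig import get_state, optics
import cv2,numpy as np
print(get_state())
for n in("scene","top","wrist"):
    c=optics.capture(n); cv2.imwrite(f"pics/{n}0.png",c["image"][:,:,::-1]); np.savez(f"pics/{n}0.npz",**c)
    print(n,c["camera_matrix"].tolist(),np.round(c["T"],4).tolist())
E
```

```text
{'clock': 0.0, 'joints': array([-1.51979768e+00,  2.59337440e-01,  1.53608914e+00,  1.00892998e-05,
        1.34799041e+00, -2.02807794e-01]), 'dq': array([-0.00039899, -0.0002562 , -0.00227943, -0.00060405, -0.00165483,
        0.00036828]), 'effort': array([ 2.58409818e-04, -4.37302279e+01, -2.84002537e+01,  7.15529546e-02,
        4.16648935e-02, -1.60782297e-04]), 'ee_pos': array([ 0.13809324, -0.53181491,  0.21781827]), 'tcp_rot': array([-3.13980769e+00, -3.77091880e-04,  2.53803863e-01]), 'force': array([-0.48446516,  0.24440968,  1.16925818]), 'moment': array([ 0.00817786,  0.02425375, -0.01631725]), 'gripper_width': 0.9993917708306487}
scene [[468.2251299965686, 0.0, 278.5021417843718], [0.0, 468.2251299965686, 211.07192038863263], [0.0, 0.0, 1.0]] [[-0.609, 0.5403, -0.5807, 1.2356], [0.7931, 0.4102, -0.4502, 0.4791], [-0.005, -0.7347, -0.6783, 0.8429], [0.0, 0.0, 0.0, 1.0]]
top [[417.163266508066, 0.0, 273.29484153562305], [0.0, 417.163266508066, 207.98654137600658], [0.0, 0.0, 1.0]] [[0.0218, -0.9919, 0.1252, 0.4842], [-0.9998, -0.0211, 0.007, -0.051], [-0.0043, -0.1253, -0.9921, 0.9737], [0.0, 0.0, 0.0, 1.0]]
wrist [[337.935050071519, 0.0, 271.83407237390406], [0.0, 337.935050071519, 205.55216537415566], [0.0, 0.0, 1.0]] [[0.2509, -0.9227, -0.2927, 0.2206], [-0.968, -0.2396, -0.0746, -0.5103], [-0.0013, 0.3021, -0.9533, 0.3848], [0.0, 0.0, 0.0, 1.0]]
```

View pics/top0.png

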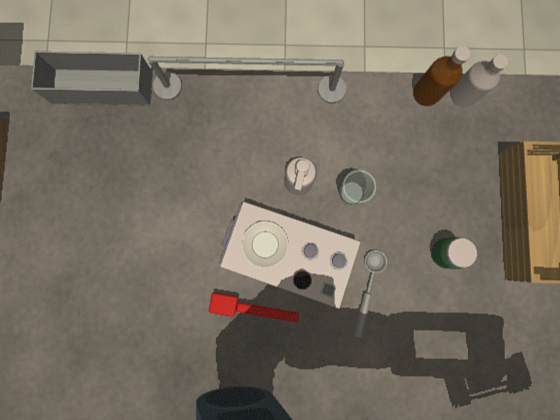

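View pics/scene0.png

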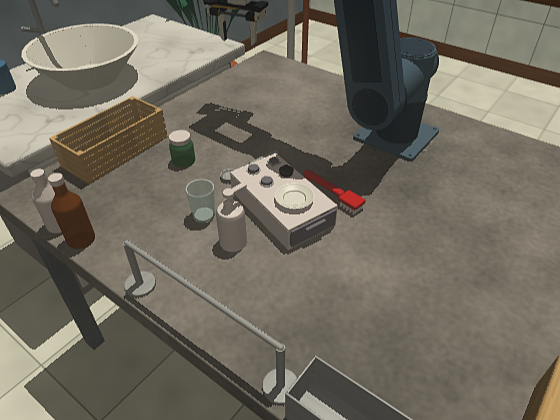

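The top view shows the unit turned slightly. The round keys are near (311,251) and (339,261), the square key near (328,289), the plug at (302,280) and the saucer at (265,244). I'll zoom in and refine those positions.

```bash
cat > h.py <<'E'
import numpy as np,cv2
def ray(c,u,v,z):
    d=c["T"][:3,:3]@np.linalg.inv(c["camera_matrix"])@np.array([u,v,1.]); o=c["T"][:3,3]
    return o+d*(z-o[2])/d[2]
def proj(c,p):
    q=c["T"][:3,:3].T@(np.asarray(p)-c["T"][:3,3]); q=c["camera_matrix"]@q; return q[:2]/q[2]
E
python3 - <<'E'
from h import *
for n,(x0,y0,w,h) in dict(top=(210,190,200,150),scene=(200,130,160,120)).items():
    c=np.load(f"pics/{n}0.npz"); im=c["image"][y0:y0+h,x0:x0+w,::-1]
    s=800//w; cv2.imwrite(f"pics/{n}0z.png",cv2.resize(im,None,fx=s,fy=s,interpolation=cv2.INTER_CUBIC))
E
```

```text
(no output)
```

View pics/top0z.png

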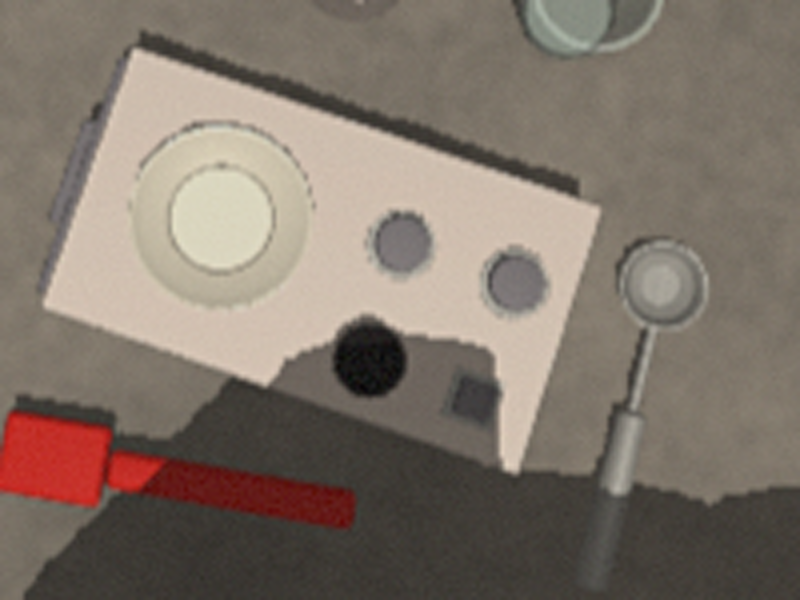

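View pics/scene0z.png

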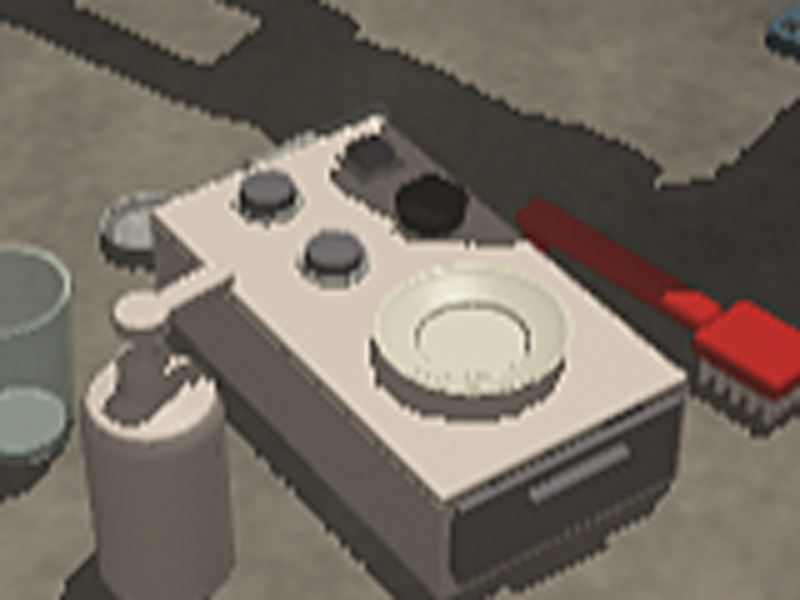

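View pics/wrist0.png

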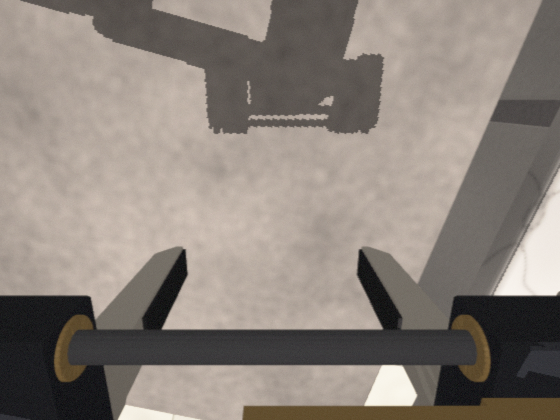

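Run:
```python
from h import *
t=np.load("pics/top0.npz"); s=np.load("pics/scene0.npz")
Z=lambda x,y:(210+(x+.5)/4-.5,190+(y+.5)/4-.5)
S=lambda x,y:(200+(x+.5)/5-.5,130+(y+.5)/5-.5)
def tri(a,b):
    A=[];B=[]
    for c,(u,v) in((t,a),(s,b)):
        d=ray(c,u,v,0)-c["T"][:3,3]; d/=np.linalg.norm(d); P=np.eye(3)-np.outer(d,d); A.append(P);B.append(P@c["T"][:3,3])
    return np.linalg.lstsq(np.vstack(A),np.hstack(B),rcond=None)[0]
for n,a,b,z in(("a",(402,243),(334,250),.082),("b",(517,282),(267,189),.082)):
    print(n,"top",ray(t,*Z(*a),z),"scene",ray(s,*S(*b),z),"tri",tri(Z(*a),S(*b)))
cs=[ray(t,*Z(*p),.07) for p in((136,48),(600,207),(518,472),(45,307))]
print(np.round(cs,4))
c=np.mean(cs,0); ey=(cs[0]+cs[3]-cs[1]-cs[2])[:2]; ey/=np.linalg.norm(ey); ex=np.array([ey[1],-ey[0]])
print("centre",c,"yaw",np.arctan2(-ey[0],ey[1]))
for y in(-38,-102): print(c[:2]+.02*ex+y/1000*ey)
print("sq",c[:2]-.045*ex-.1*ey)
# scene corners
cs=[ray(s,*S(*p),.07) for p in((445,500),(155,210),(380,117),(683,378))]
print(np.round(cs,4)); print(np.mean(cs,0))
print("pump head scene",ray(s,*S(140,310),.16),ray(s,*S(232,275),.16),ray(t,302,166,.16),ray(t,297,186,.16))
print("saucer",ray(t,*Z(220,217),.075))
```

```text
a top [ 0.50759347 -0.12501686  0.082     ] scene [ 0.50802238 -0.12378152  0.082     ] tri [ 0.50739682 -0.12478283  0.08114842]
b top [ 0.48834647 -0.18613887  0.082     ] scene [ 0.48918636 -0.18453518  0.082     ] tri [ 0.48812002 -0.18600711  0.08072553]
[[ 0.6109  0.0206  0.07  ]
 [ 0.5296 -0.2326  0.07  ]
 [ 0.3886 -0.1887  0.07  ]
 [ 0.4696  0.0651  0.07  ]]
centre [ 0.49965756 -0.0839203   0.07      ] yaw -0.309948425164271
[ 0.50711419 -0.12620977]
[ 0.48759358 -0.18716012]
sq [ 0.42630089 -0.1654298 ]
[[ 0.6102  0.0238  0.07  ]
 [ 0.5279 -0.231   0.07  ]
 [ 0.388  -0.1869  0.07  ]
 [ 0.471   0.0665  0.07  ]]
[ 0.49927575 -0.08193028  0.07      ]
pump head scene [ 0.66904203 -0.10483454  0.16      ] [ 0.62509326 -0.08787101  0.16      ] [ 0.67235844 -0.10058715  0.16      ] [ 0.63175244 -0.09122954  0.16      ]
saucer [ 0.51955696 -0.0277623   0.075     ]
```

The keys come out at about a = (0.508,-0.125) and b = (0.488,-0.186), so the midpoint is (0.498,-0.155) with yaw -0.31. Both cameras agree to within 2 mm. I'll move above them with the gripper half closed, which puts the tips about 64 mm apart.

>>> servo_tool(motion=[[[30, -18, 0, 3], [75, -46, 0, 6], [120, -74, 0, 9.5], [165, -102, 0, 13], [215, -133, 0, 16.5], [265, -164, 0, 20], [315, -195, 0, 23.5], [365, -226, 0, 27], [410, -254, 0, 30], [443, -275, 0, 32.3]]], claw=0, squeeze=20)

```text
clock: 1.4
ee_pos: [0.499, -0.1525, 0.2183]
tcp_rot: [-3.14, 0.001, -0.31]
force: [0.4, -1.1, 0.9]
gripper_width: 0.498
```

Run:
```python
from rig import get_state, optics
import cv2,numpy as np
from h import *
for n in("scene","top","wrist"):
    c=optics.capture(n); cv2.imwrite(f"pics/{n}1.png",c["image"][:,:,::-1]); np.savez(f"pics/{n}1.npz",**c)
    for p in((.5077,-.1248,.082),(.4883,-.1857,.082)): print(n,proj(c,p))
s=get_state();print(s["clock"],s["ee_pos"],s["tcp_rot"],s["gripper_width"],s["force"])
```

```text
scene [266.16997073 179.38783744]
scene [252.87727603 167.07777308]
top [310.02351648 250.322453  ]
top [338.66772335 260.14254921]
wrist [242.83697462 194.53205889]
wrist [311.49366163 194.69187677]
1.55 [ 0.49844565 -0.15301365  0.21807093] [-3.14017932e+00  1.32140768e-03 -3.06164009e-01] 0.49826899479424475 [-0.59016195  0.80591261 -0.12353005]
```

View pics/wrist1.png

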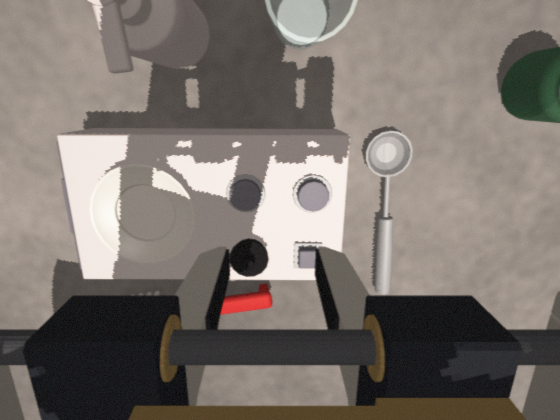

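View pics/scene1.png

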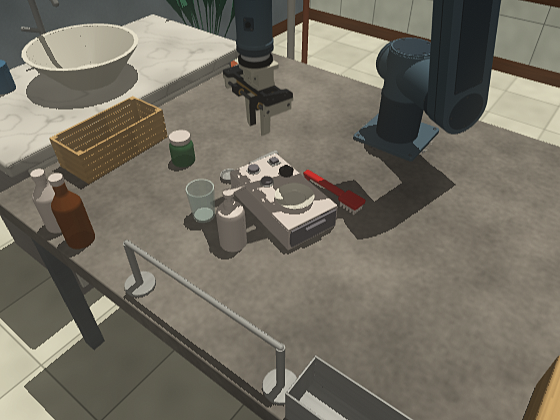

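Run:
```python
from h import *
from scipy.spatial.transform import Rotation as R
c=dict(np.load("pics/wrist1.npz"))
Rm=R.from_euler("xyz",[-3.14018,.00132,-.30616]).as_matrix(); p=np.array([.49845,-.15301,.21807])
for x in (-7.5,7.5):
  for y in(-40.5,-32,-23.2,23.2,32,40.5): print(x,y,proj(c,p+Rm@[x/1000,y/1000,0]).round(1))
im=c["image"][220:330,180:370,::-1]; cv2.imwrite("pics/w1z.png",cv2.resize(im,None,fx=4,fy=4,interpolation=cv2.INTER_CUBIC))
```

```text
-7.5 -40.5 [203.2 274.8]
-7.5 -32 [218.5 274.8]
-7.5 -23.2 [234.4 274.8]
-7.5 23.2 [318.1 274.8]
-7.5 32 [334.  274.8]
-7.5 40.5 [349.3 274.8]
7.5 -40.5 [201.5 250.1]
7.5 -32 [217.2 250.1]
7.5 -23.2 [233.4 250.1]
7.5 23.2 [319.3 250.1]
7.5 32 [335.5 250.1]
7.5 40.5 [351.2 250.1]
```

View pics/w1z.png

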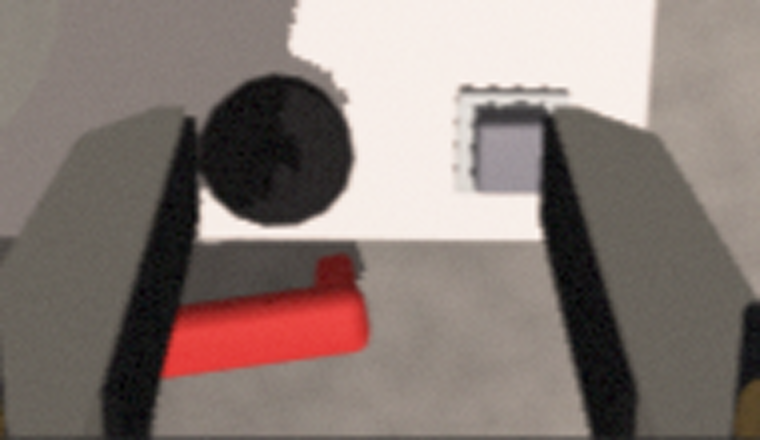

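>>> servo_tool(motion=[[[0, 3, 20, 0.2], [0, 3, 45, 0.2], [0, 3, 70, 0.2], [0, 3, 90, 0.2], [0, 3, 105, 0.2], [0, 3, 115, 0.2], [0, 3, 118, 0.2], [0, 3, 118, 0.2]]], claw=-0.22)

```text
clock: 2.55
ee_pos: [0.4976, -0.1559, 0.1003]
tcp_rot: [-3.14, 0.001, -0.31]
force: [0.0, -0.9, 0.7]
gripper_width: 0.605
```

Run:
```python
from rig import get_state, optics
import cv2,numpy as np
from h import *
for n,(x0,y0,w,h) in dict(top=(210,190,200,150),scene=(200,130,160,120),wrist=(80,100,400,300)).items():
    c=optics.capture(n); np.savez(f"pics/{n}2.npz",**c)
    im=c["image"][y0:y0+h,x0:x0+w,::-1]
    s=800//w; cv2.imwrite(f"pics/{n}2z.png",cv2.resize(im,None,fx=s,fy=s,interpolation=cv2.INTER_CUBIC))
s=get_state();print(s["clock"],s["ee_pos"],s["tcp_rot"],s["gripper_width"],s["force"])
```

```text
2.7 [ 0.49785173 -0.15582272  0.10065665] [-3.14041524e+00  2.08558683e-04 -3.09465391e-01] 0.6124202726079734 [ 0.1110437  -0.29218006 -0.81025484]
```

View pics/wrist2z.png

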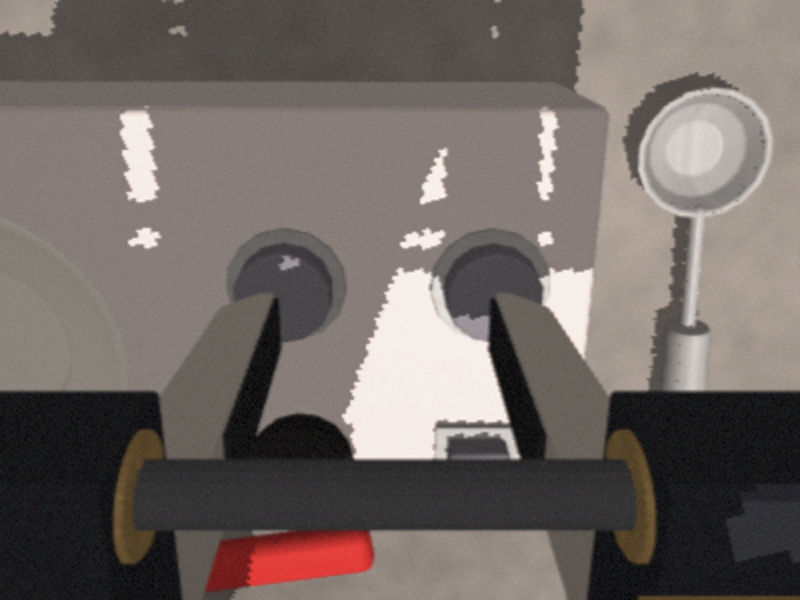

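View pics/scene2z.png

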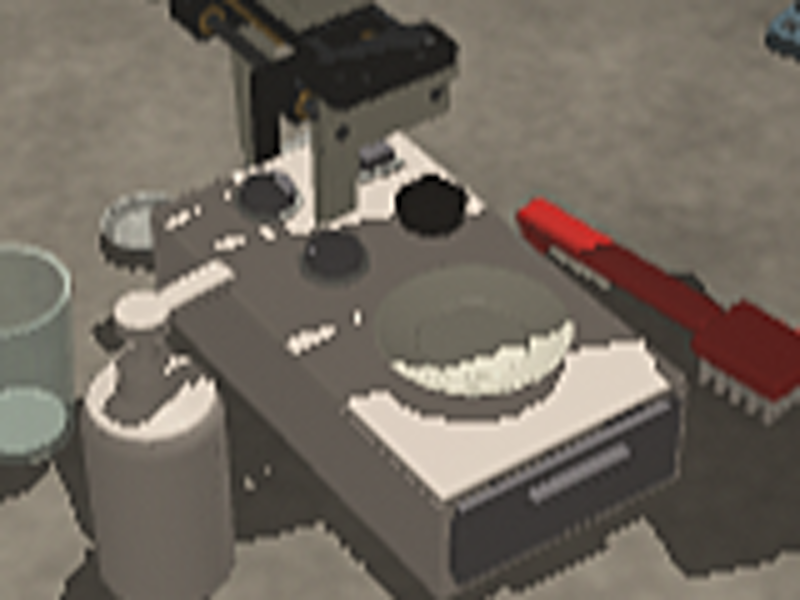

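Each fingertip is over its own round key and clear of the plug and square key. I'll descend to first contact and read the force.

>>> servo_tool(motion=[[[0, 1, 8, 0], [0, 1, 15, 0], [0, 1, 19, 0], [0, 1, 20.5, 0], [0, 1, 20.5, 0], [0, 1, 20.5, 0]]])

```text
clock: 3.45
ee_pos: [0.4972, -0.1565, 0.0803]
tcp_rot: [-3.14, 0.001, -0.309]
force: [-3.1, 1.5, 5.7]
gripper_width: 0.609
```

Run:
```python
from rig import get_state
s=get_state();print(s["clock"],s["ee_pos"],s["tcp_rot"],s["gripper_width"],s["force"],s["moment"])
```

```text
3.45 [ 0.4971742  -0.15654102  0.08034434] [-3.14035218e+00  9.75953015e-04 -3.09333227e-01] 0.609312034719032 [-3.11154904  1.52756154  5.7331915 ] [0.21663586 0.44198932 0.02470953]
```

Contact on both keys, with about 5.7 N in total. Next is the full press and hold.

>>> servo_tool(motion=[[[0, 0, 2.5, 0], [0, 0, 5, 0], [0, 0, 5.5, 0], [0, 0, 5.5, 0]]])

```text
clock: 3.95
ee_pos: [0.4972, -0.1566, 0.0762]
tcp_rot: [-3.141, 0.0, -0.309]
force: [-3.7, 1.7, 13.2]
gripper_width: 0.61
```

```bash
cat > look.py <<'E'
import sys
from rig import get_state, optics
from h import *
k=sys.argv[1]
for n,(x0,y0,w,h) in dict(top=(170,170,240,180),scene=(200,130,200,150)).items():
    c=optics.capture(n); np.savez(f"pics/{n}{k}.npz",**c)
    im=c["image"][y0:y0+h,x0:x0+w,::-1]
    s=800//w; cv2.imwrite(f"pics/{n}{k}z.png",cv2.resize(im,None,fx=s,fy=s,interpolation=cv2.INTER_CUBIC))
s=get_state();print(s["clock"],s["ee_pos"],s["tcp_rot"],s["gripper_width"],s["force"],s["moment"])
E
python3 look.py 3
```

```text
4.05 [ 0.49721009 -0.1565928   0.07623179] [-3.14074300e+00  3.43278822e-04 -3.09061944e-01] 0.6138670978371547 [-3.70335843  0.92835977 13.38111314] [ 0.34769577  0.79971804 -0.03115008]
```

View pics/scene3z.png

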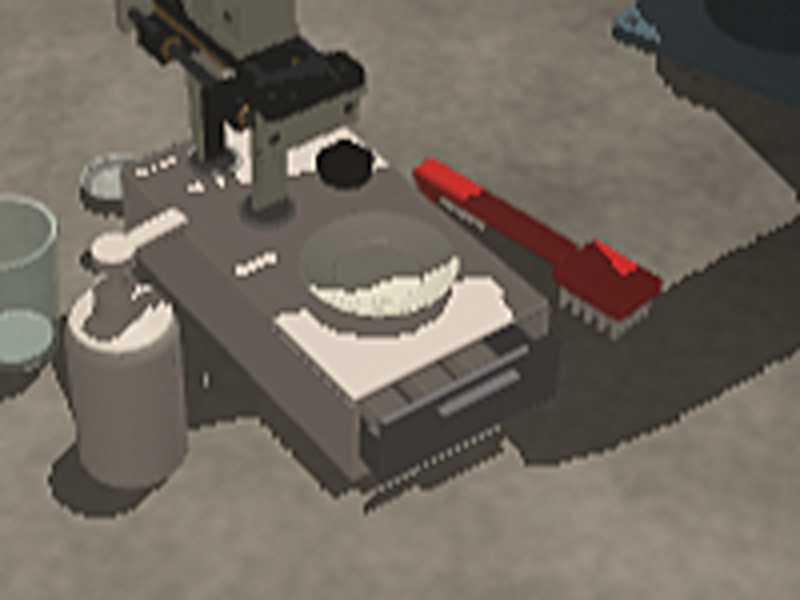

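The scene view shows both fingertips holding the keys down (about (215,160) and (267,212)) and the tray front partly out at (445,400). I'll keep holding.

>>> servo_tool(motion=[[[0, 0, 1.6, 0], [0, 0, 1.6, 0], [0, 0, 1.6, 0], [0, 0, 1.6, 0], [0, 0, 1.6, 0], [0, 0, 1.6, 0], [0, 0, 1.6, 0], [0, 0, 1.6, 0], [0, 0, 1.6, 0], [0, 0, 1.6, 0]]])

```text
clock: 5.3
ee_pos: [0.4973, -0.1566, 0.0762]
tcp_rot: [-3.141, -0.0, -0.309]
force: [-4.5, 2.1, 15.2]
gripper_width: 0.609
```

>>> servo_tool(motion=[[[0, 0, 1.6, 0], [0, 0, 1.6, 0], [0, 0, 1.6, 0], [0, 0, 1.6, 0], [0, 0, 1.6, 0], [0, 0, 1.6, 0], [0, 0, 1.6, 0], [0, 0, 1.6, 0], [0, 0, 1.6, 0], [0, 0, 1.6, 0]]])

```text
clock: 6.55
ee_pos: [0.4972, -0.1566, 0.0762]
tcp_rot: [-3.141, -0.001, -0.309]
force: [-4.9, 1.9, 15.2]
gripper_width: 0.611
```

```bash
python3 look.py 4
```

```text
6.65 [ 0.497256   -0.15657754  0.07622121] [-3.14139797e+00 -9.45940127e-04 -3.08615967e-01] 0.6102316372735256 [-5.04134112  1.92555939 15.45721109] [ 0.48890326  0.97005176 -0.04590188]
```

View pics/scene4z.png

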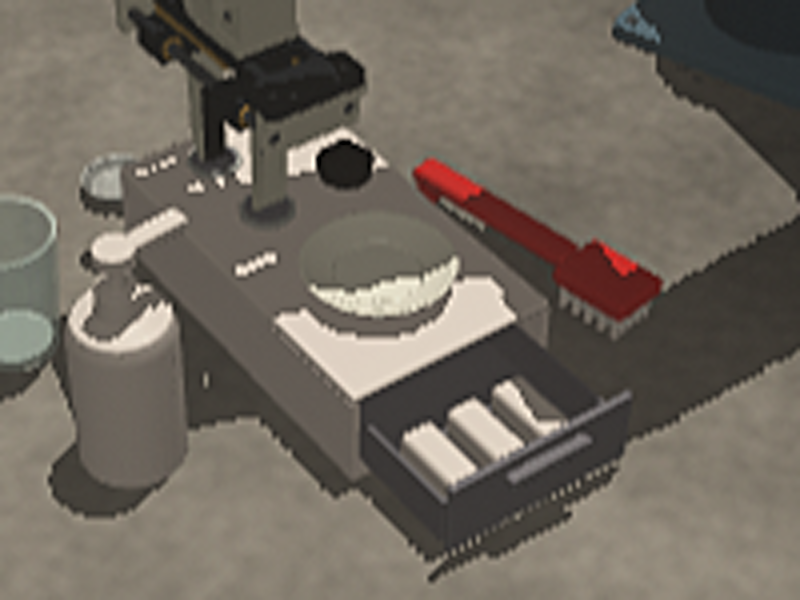

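View pics/top4z.png

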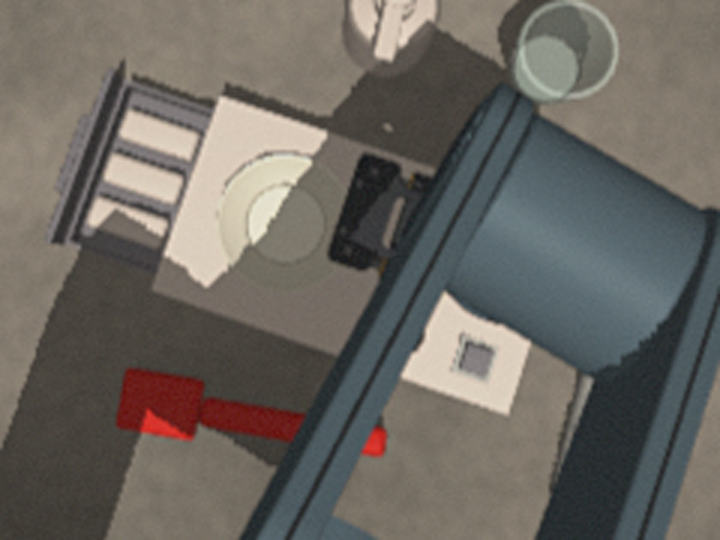

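The tray looks fully out. I'll hold one more call and measure how far it extends before releasing.

>>> servo_tool(motion=[[[0, 0, 1.6, 0], [0, 0, 1.6, 0], [0, 0, 1.6, 0], [0, 0, 1.6, 0], [0, 0, 1.6, 0], [0, 0, 1.6, 0]]])

```text
clock: 7.4
ee_pos: [0.4973, -0.1566, 0.0762]
tcp_rot: [3.141, -0.002, -0.309]
force: [-3.7, 1.8, 15.0]
gripper_width: 0.613
```

```bash
python3 look.py 5
python3 - <<'E'
from h import *
a=np.load("pics/scene4.npz");b=np.load("pics/scene5.npz")
d=np.abs(a["image"].astype(int)-b["image"]).max(2)[220:300,270:380]; print("changed px near tray",(d>40).sum())
S=lambda x,y:(200+(x+.5)/4-.5,130+(y+.5)/4-.5)
ey=np.array([.305,.952])
for p in((447,492),(630,396)):
    q=ray(a,*S(*p),.063); print(q,(q[:2]-[.4995,-.083])@ey-.135)
E
```

```text
7.5 [ 0.4972624  -0.15659372  0.07621337] [ 3.14148539e+00 -1.56549621e-03 -3.08562995e-01] 0.6097081321691823 [-4.66658609  2.67379963 15.88428775] [ 0.4083173   0.93690399 -0.030849  ]
changed px near tray 0
[0.63221345 0.10369482 0.063     ] 0.08321107026519517
[0.50424828 0.14626494 0.063     ] 0.08470844997990282
```

The tray is about 80 mm or more out and has stopped moving. I'll lift straight up to release the keys.

>>> servo_tool(motion=[[[0, 0, -3, 0], [0, 0, -10, 0], [0, 0, -25, 0], [0, 0, -50, 0], [0, 0, -80, 0], [0, 0, -110, 0], [0, 0, -130, 0], [0, 0, -140, 0], [0, 0, -140, 0], [0, 0, -140, 0]]])

```text
clock: 8.75
ee_pos: [0.4965, -0.1563, 0.2153]
tcp_rot: [-3.141, 0.0, -0.309]
force: [0.6, -0.0, -0.4]
gripper_width: 0.611
```

```bash
python3 look.py 6
python3 - <<'E'
from rig import optics
import cv2
cv2.imwrite("pics/wrist6.png",optics.capture("wrist")["image"][:,:,::-1])
E
```

```text
8.85 [ 0.49651309 -0.15623833  0.21517019] [-3.14131853e+00  4.68845920e-04 -3.08555253e-01] 0.6107046929287948 [ 0.1292343  -0.65616075  0.53733175] [0.04679075 0.03791965 0.02403662]
```

View pics/scene6z.png

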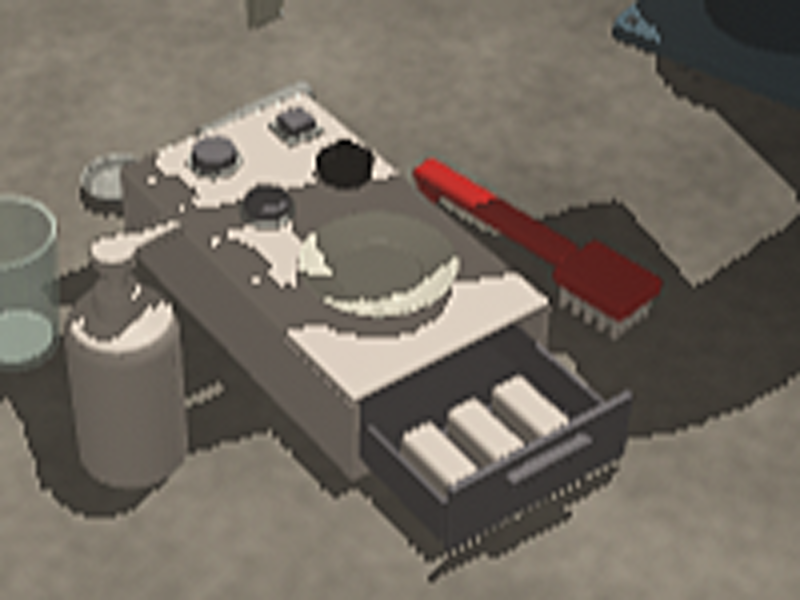

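View pics/wrist6.png

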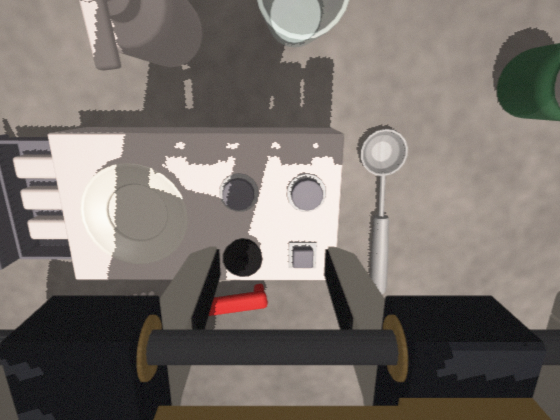

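The tray is out with its front edge at (540,450) in the scene view. All three keys are up, at (215,153), (268,203) and (295,122), nothing loose has moved, and the arm is clear with about 0 N. I'll hand it in.

```bash
python3 -c "
from rig import workorder
print(workorder.sign_off())"
```

```text
the job is handed in; nothing more can be done
None
```

The tray is out and the job is handed in. I pressed both round keys together with the half-open fingertips and held them fully down for about 3.5 s at 13–16 N in total. During that time the tray slid all the way out. I then lifted straight up to release the keys and moved clear, finishing at about 9 s of the 38 s allowed.

**Last checks:**
- **Tray:** it measured about 83–85 mm out, a few mm over its 80 mm travel, which I put down to picture and calibration error. It did not move between the last two pictures before release, and was still out in the pictures after it.
- **Keys:** all three looked up in the pictures after release. I judged this by eye, not by measurement.
- **Loose things:** by eye, those in the last views had not moved: saucer, plug, pump, tumbler, brush, spoon and jar.
- **Arm:** it stood about 130 mm above the keys with no real contact force (under 1 N).

No check failed. The only disagreement was 1–2 mm between the cameras on where the keys were, well within the 30 mm key size.

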